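# Hang the rinsed media basket up to drain and shut the filter drawer

## Robot

A 7-joint arm with a two-finger parallel gripper is mounted at the origin on the work surface. World frame = base frame: x ahead of the robot, y to its left, z up, the work surface at z = 0. Lengths are in m, angles in rad, forces in N, time in s.
With the tool pointing down it reaches from about 0.4 to 0.85 m from the base axis. Payload 10.4 kg.
Tool frame: the origin (TCP) lies at the very end of the fingers, on their centre line; the grasp point (between the pads) lies 19 mm behind it; z points along the fingers, y is the line along which they close (so a half turn about z gives the same grasp; the last joint's range is limited). The gripper opens to 87 mm and grips with 3 to 60 N. Pads are 19 mm wide; open, the fingers measure 117 mm over their backs; the gripper's body (75 mm by 190 mm) begins 51 mm behind the grasp point.
Start: joints at [1.285, 0.332, -0.065, 1.46, 0.022, 1.35, -0.088], TCP at [0.162, -0.604, 0.223] pointing down, gripper open.
Joint ranges: [-2.6, 2.6], [-0.5, 2.12], [-1.47, 1.34], [0.16, 2.42], [-1.27, 4.41], [0.06, 2.06], [-2.6, 2.6]. Speed limits (rad/s): [2.22, 2.22, 2.79, 2.79, 3.14, 3.14, 3.14].

## Interface

Orientations are given as a unit quaternion [x, y, z, w].
In Python, from bench import status, camera, order gives the robot as it stands.
- The arm moves only by the tool jog_arm, never from a script. Its argument "plan" is a list of rows, each a list of 7 numbers: the turn, a rotation vector about the tool's x, y, z in rad, then the shift along the tool's x, y, z in mm, then the opening, from -1 (shut) to 1 (fully open). A call has 1 to 12 rows; each row is the pose to reach, as a shift and turn from the pose commanded when the call began, along the tool's axes at that moment; what a row does not reach only later rows make up. A row lasts 1/10 s, in which the tool goes at most 50 mm and 8.59 degrees, less where a joint would pass 70% of its speed; a pose out of reach is approached as far as the arm can. A call with a gripper value outside its range is refused whole. The fingers move at their own pace and stop on an object; "squeeze" is the grip in N (left out, the last holds). Time passes only in rows, so rows that repeat a pose let the fingers close. It gives the time, the measured TCP pose, the force, the opening and the grip force at its end, in the units of the state.
- status.read_state(): the state, without advancing time (a new reading comes with each control period).
- camera(name): name is "scene" or "side" or "wrist"; returns a dict with "image" (480x640x3 uint8, red, green, blue), "z_map" (480x640 float32, m along the optical axis (not along the pixel's ray), 0 where there is no reading), "fx", "fy", "cx", "cy" (pixels), "world_from_camera" (4x4, takes a point from camera to world coordinates); the wrist camera has in their place "mount" (4x4, takes a point from camera to tool coordinates, whose origin is the TCP and whose axes are the flange's). Camera axes: x right, y down, z forward; pixel columns grow to the right and rows downward; lengths in m; the calibration is good to about 2 mm. A picture is of the moment at which its call begins: read the wrist's pose just before it.
- order.close_job(): hands the job in; it is judged then, once.
The state is a dict: "time": time; "joint_positions": joint angles; "joint_vel": joint speeds; "joint_torque": joint torques, N m; "ee_pos": TCP position; "eef_rot": TCP orientation; "ft_force": force on the tool from outside, world axes, zero at the start; "torque": the same for the moment, N m; "width": finger opening in m; "grip_force": force on a finger pad.
Only numpy, scipy, OpenCV 4.12 (cv2) and the standard library are available. Lean on these libraries where they do the work, as an engineer would, in place of code of your own. Each camera call takes 0.05 s, during which the arm holds its last target. There are 200 camera calls.

## Task

The rinsed media basket has been left standing in the open drawer of the trickle filter. Hang it by its handle on the empty double hook of the drip rack, so that it hangs free from both prongs to drain, and push the filter drawer fully home until it clicks in at its catch, without slamming it. Leave everything else on the bench where it stands.

Things in the scene. Friction and masses are not known exactly. Their poses are not given: they have to be found in the camera images.
- basket: black open plastic media basket with slotted walls, 70 mm (its x) x 100 mm (y) x 60 mm high, about 0.2 kg, with a rigid arch handle standing over it. Origin at the centre of its underside, z up. At the start it stands on the floor of the open drawer, roughly square to it; with its handle it is too tall to pass under the filter's lid.
- basket_handle (a point): centre of the straight top bar of the basket's handle, 121 mm above the basket's underside, axes as the basket's. The bar is 100 mm long (y), 10 mm wide (x), 8 mm high; 6 mm uprights at its ends join it to the basket, 88 mm clear between them; 57 mm clear height from the basket's rim up to the bar.
- rack_rail (a point): middle of the top of the drip rack's rail, 213 mm above the bench, z up, y along the rail. Fixed rack of black square steel tube: rail 300 mm long (y) and 25 mm thick on two posts at y = -137 and +137 mm; a white drip tray 18 mm high below. Reaching to -x from the rail: the empty double hook (at y = -30 mm) and a small peg with a bottle brush (y = +95 mm). Nothing stands above the rail.
- hook_seat (a point): point midway between the two prongs of the double hook, halfway along them, level with their top (209 mm above the bench). x points along the prongs, tips to rail. Prongs 8 mm thick, at y = -26 and +26 mm (44 mm clear between), level from the rail's plate (x = +41 mm) to x = -42 mm, then turned up 18 mm (outermost x = -54 mm). A bar lying on the prongs has its underside at this height.
- filter_edge (a point): middle of the front top edge of the lid of the trickle filter, 146 mm above the bench, z up, x pointing to its back. Fixed case of black and grey plastic, 300 mm deep (x), 220 mm wide; its one drawer slides out of the front, to -x. Drawer inside 184 mm wide, floor 62 mm and rims 122 mm above the bench. A pipe elbow stands on the lid's rear, 205 mm above the bench.
- drawer (a joint): opening of the filter drawer in m: 0 = home against its stop, up to 0.18 out. About 1 N of friction. A sprung roller catch resists between about 0.016 and 0.008 (a steady push of about 6 N carries it over; a faster one feels more) and springs the drawer back out if it is let go there; from about 0.005 the catch pulls it on to 0 and holds it there with about 4 N.
- drawer_lip (a point): centre of the front face of the finger lip along the top of the drawer's front, 126 mm above the bench. The lip is 110 mm wide (y), 16 mm high and 12 mm proud of the front panel, which is 12 mm thick, 214 mm wide and reaches from 53 to 134 mm above the bench. x points level, the way the drawer goes home. When home, this face stands 24 mm before the front edge of the filter's lid.
- rock_a: beige pitted lump of dry reef rock, about 120 x 90 x 75 mm high, standing loose in front of the drip rack; origin at the centre of its underside
- rock_b: brownish pitted lump of dry reef rock, about 100 x 85 x 70 mm high, loose at the right of the bench; origin at the centre of its underside
- jar: closed jar, 60 mm diameter, 85 mm high, standing loose in front of the drip rack; origin at the centre of its underside
- pump: small round circulation pump, 68 mm diameter, 95 mm high, standing loose on the bench just ahead of the robot; origin at the centre of its underside
- valve: grey PVC ball valve with pipe stubs and a flat T handle, 170 mm long along its y, 80 mm high, lying loose at the left of the bench; origin under its centre
- scraper: flat algae scraper, 190 mm long along its x, 18 mm thick, lying loose at the left of the bench; origin under the middle of its grip
- jug: white plastic measuring jug with a side handle, 90 mm diameter, 110 mm high, standing loose at the right of the bench; origin at the centre of its underside
Things that resemble listed ones, but are neither listed nor needed, are in the scene too. Leave any blue or red look-alike of the basket alone.

How it is judged:
At the end, for the whole second after the job is handed in: The basket's handle bar lies on both prongs (bar centre 0-10 mm over the seat point, within 20 mm sideways, between rail and upturned tips), the basket square to the hook (0.3 rad), upright (0.15 rad), at rest; the drawer is home at its catch (under 3 mm open) and still (x of basket_handle in the frame of hook_seat between -0.045 and 0.042 m and y of basket_handle in the frame of hook_seat between -0.02 and 0.02 m and z of basket_handle in the frame of hook_seat between 0 and 0.01 m and angle between basket's own z axis and vertical below 0.15 rad and angle between the x axis of basket and the x axis of hook_seat, either way round below 0.3 rad and linear speed of basket below 0.02 m/s and angular speed of basket below 0.3 rad/s and value of joint drawer below 0.003 m and velocity of joint drawer above -0.01 m/s); the robot touches nothing.
It fails at once if the drawer is slammed (closing faster than 0.4 m/s) (velocity of joint drawer below -0.4 m/s).
It fails at once if another thing on the bench is shifted by more than 30 mm (distance of any of rock_a, rock_b, jar, pump, valve, scraper, jug from where it was at the start of the episode above 0.03 m).
It also fails if it takes over 58 s, if anything falls off the work surface, if the arm or the gripper's body presses on something with over 40 N, if the wrist force passes 120 N, or if a joint passes its speed limit or range.

## Working session

There is one attempt and no reset: what is moved stays moved. The work goes in short steps, Python scripts to look and compute and a tool call to move; the robot and the scene stay as the last step left them, time stands still between calls to the robot, and variables do not carry over. Pictures are saved under pics/ and viewed, at most 10 in all, crops included, and the job is handed in when it is done.

Besides the shell and the picture viewer there is one more tool, called after ">>>" by a JSON object that holds its "method" and its "body", one argument or row to a line. jog_arm: Moves the arm, as the interface text tells. Its arguments: {"type":"object","properties":{"plan":{"type":"array"},"squeeze":{"type":"number"}},"required":["plan"]}

```bash
ls; mkdir -p pics; cat > h.py <<'E'
import numpy as np, cv2
from bench import status, camera, order
from scipy.spatial.transform import Rotation as R
def world(c, T=None):
    "HxWx3 world points from z_map"
    v,u=np.mgrid[0:480,0:640]; z=c["z_map"]
    P=np.stack([(u-c["cx"])/c["fx"]*z,(v-c["cy"])/c["fy"]*z,z],-1)
    T=c["world_from_camera"] if T is None else T
    return P@T[:3,:3].T+T[:3,3]
def wristT(s,c):
    T=np.eye(4);T[:3,:3]=R.from_quat(s["eef_rot"]).as_matrix();T[:3,3]=s["ee_pos"]
    return T@c["mount"]
def save(n,im): cv2.imwrite("pics/"+n,im[...,::-1])
E
python3 - <<'E'
from h import *
s=status.read_state();print(s)
for n in("scene","side"):
    c=camera(n);save(n+"0.png",c["image"]);np.savez(n+"0.npz",**c);print(c["world_from_camera"].round(3),c["fx"])
E
```

```text
pics
{'time': 0.0, 'joint_positions': array([ 1.28538065,  0.33289924, -0.06470847,  1.46093473,  0.02160217,
        1.34990685, -0.08849883]), 'joint_vel': array([-6.20951012e-05,  1.79287448e-04,  2.24597705e-03, -1.08621345e-03,
        3.57254508e-04,  2.22741913e-03,  3.73264307e-04]), 'joint_torque': array([ 2.80996210e-04, -6.23247743e+01,  2.51311617e-02, -3.89902854e+01,
       -6.11961912e-02,  3.94939038e-02,  1.33334102e-04]), 'ee_pos': array([ 0.16227261, -0.6031638 ,  0.22174002]), 'eef_rot': array([ 9.91376147e-01,  1.31045059e-01, -1.27930361e-04, -7.14895158e-04]), 'ft_force': array([-0.26888945, -0.12804723, -0.15917914]), 'torque': array([-0.00348513,  0.02745192, -0.04930565]), 'grip_force': 0.0, 'width': 0.08685910999039007}
[[ 0.595  0.589 -0.547  1.171]
 [ 0.803 -0.45   0.39  -0.513]
 [-0.017 -0.671 -0.741  1.033]
 [ 0.     0.     0.     1.   ]] 465.80811600575856
[[-0.866 -0.247  0.435 -0.205]
 [-0.5    0.464 -0.731  1.153]
 [-0.021 -0.85  -0.526  1.026]
 [ 0.     0.     0.     1.   ]] 616.026997335897
```

View pics/scene0.png

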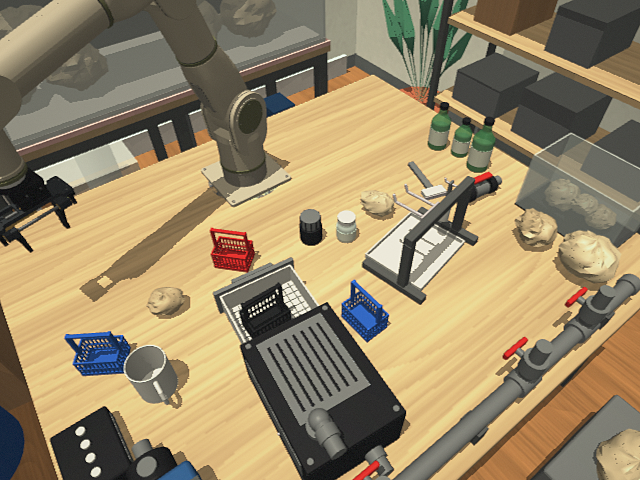

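View pics/side0.png

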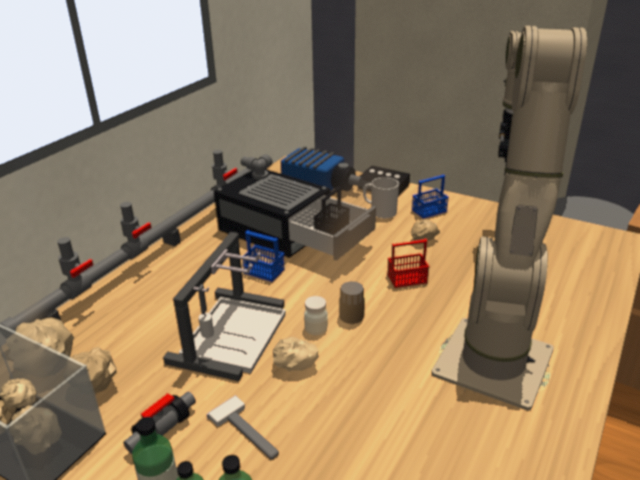

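The black basket is in the drawer at scene (265,310). The look-alikes are red at (232,250) and blue at (97,353) and (365,312). The drip rack is around (430,230) and the filter lid around (320,380). I'll choose the black basket, then check it in a close crop while I measure.

```bash
python3 - <<'E'
from h import *
S={n:dict(np.load(n+"0.npz")) for n in("scene","side")}
def rep(t,p):
    r=cv2.minAreaRect((p[:,:2]*1000).astype(np.float32));print(t,len(p),"c",np.round(r[0],1),"size",np.round(r[1],1),"ang",round(r[2],1),"z med",np.median(p[:,2]).round(4)); 
for n,c in S.items():
    P=world(c);im=c["image"].astype(int);dark=(im.max(-1)<90)
    print(n,"z valid",(c["z_map"]>0).mean())
    V,U=np.mgrid[0:480,0:640]
    box=lambda a,b,c_,d:(U>a)&(U<b)&(V>c_)&(V<d)
    if n=="scene":
        lid,rail,dr,hk=box(235,410,300,480),box(390,490,170,290),box(205,330,250,345),box(380,450,150,235)
        print("pix",{k:P[k[1],k[0]].round(3) for k in[(248,338),(325,308),(404,412),(218,293),(302,262),(392,193),(403,184),(432,222),(455,206),(262,297),(310,212),(346,214),(376,203),(408,240),(472,184)]})
    else:
        lid,rail,dr,hk=box(210,340,165,250),box(170,250,230,310),box(280,380,190,260),box(190,265,240,300)
    z=P[...,2]
    rep("lid",P[lid&(abs(z-.146)<.006)]);rep("rail",P[rail&(abs(z-.213)<.008)&dark])
    rep("drawer",P[dr&(abs(z-.128)<.01)])
    rep("handle",P[dr&(abs(z-.183)<.008)&dark])
    p=P[hk&(z>.19)&(z<.235)]
    rep("hook",p)
c=S["scene"];cr=c["image"][160:360,190:490];save("crop.png",cv2.resize(cr,(800,533),interpolation=cv2.INTER_CUBIC))
E
```

```text
scene z valid 0.996015625
pix {(248, 338): array([ 0.598, -0.329,  0.063]), (325, 308): array([ 0.687, -0.167,  0.149]), (404, 412): array([ 0.968, -0.188,  0.147]), (218, 293): array([ 0.49 , -0.338,  0.133]), (302, 262): array([ 0.44 , -0.067,  0.   ]), (392, 193): array([ 0.376,  0.338, -0.002]), (403, 184): array([0.369, 0.393, 0.002]), (432, 222): array([0.677, 0.171, 0.209]), (455, 206): array([ 0.544,  0.456, -0.003]), (262, 297): array([ 0.596, -0.274,  0.181]), (310, 212): array([0.369, 0.016, 0.096]), (346, 214): array([0.427, 0.102, 0.082]), (376, 203): array([0.429, 0.217, 0.061]), (408, 240): array([0.685, 0.082, 0.209]), (472, 184): array([0.636, 0.364, 0.201])}
lid 14188 c [ 806.2 -275.9] size [220.7 431.2] ang 84.0 z med 0.1467
rail 177 c [644.6 224.1] size [ 42.3 298.9] ang 11.9 z med 0.2092
drawer 1339 c [ 561.3 -248.9] size [213.7 170. ] ang 84.9 z med 0.1254
handle 222 c [ 592.3 -273.9] size [ 13.3 100.2] ang 0.3 z med 0.1851
hook 915 c [606.9 198.8] size [126.9 235. ] ang 11.4 z med 0.2103
side z valid 0.9958268229166667
lid 3009 c [ 824.4 -273.8] size [232.  486.7] ang 84.2 z med 0.1461
rail 666 c [600.7 221.4] size [119.8 301.1] ang 12.9 z med 0.2113
drawer 741 c [ 574.7 -243.5] size [225.8 214.4] ang 81.5 z med 0.1269
handle 70 c [ 590.9 -262.1] size [20.4 93.4] ang 1.6 z med 0.1838
hook 1180 c [604.8 203.8] size [128.7 254.5] ang 12.6 z med 0.2091
```

View pics/crop.png

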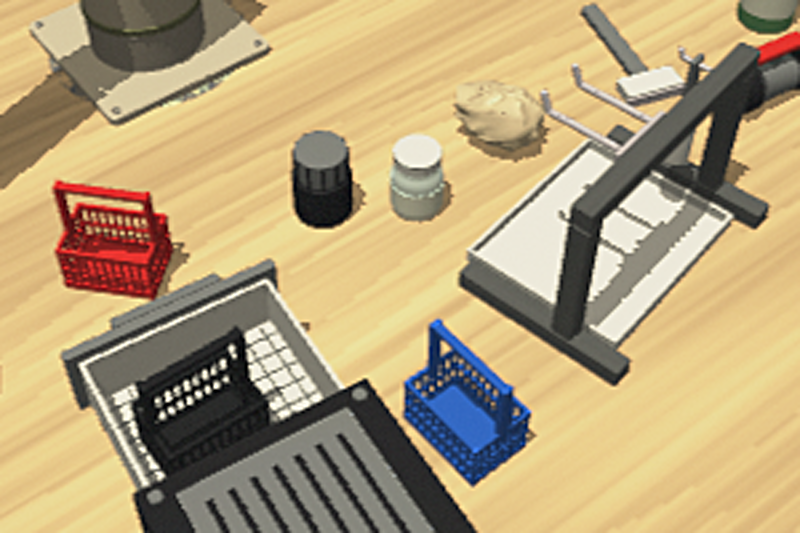

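The crop shows the black basket in the open drawer, with its handle bar running across the drawer (crop (140,385)–(240,335)). The empty double hook's tips are at crop (545,95) and (577,70). Next I'll refine the axes.

```bash
python3 - <<'E'
from h import *
S={n:dict(np.load(n+"0.npz")) for n in("scene","side")}
V,U=np.mgrid[0:480,0:640]
def line(t,p):
    for _ in range(4):
        m=np.median(p,0);v=cv2.fitLine(p[:,:2].astype(np.float32)*1000,cv2.DIST_HUBER,0,.01,.01).ravel()
        d=v[:2];o=v[2:]/1000;n=np.array([-d[1],d[0]]);e=(p[:,:2]-o)@n
        p=p[abs(e)<max(.02,0) if _<2 else abs(e)<.014]
    s=(p[:,:2]-o)@d;mid=o+d*(s.min()+s.max())/2;e=(p[:,:2]-o)@n
    print(t,len(p),"mid",mid.round(4),"len",np.ptp(s).round(4),"width",np.ptp(e).round(4),"n-mid",((e.max()+e.min())/2).round(4),"ang",np.degrees(np.arctan2(d[1],d[0])).round(1),"z",np.percentile(p[:,2],[5,50,95]).round(4))
for n,c in S.items():
    P=world(c);im=c["image"].astype(int);z=P[...,2];dark=im.max(-1)<90
    inb=lambda x0,x1,y0,y1:(P[...,0]>x0)&(P[...,0]<x1)&(P[...,1]>y0)&(P[...,1]<y1)
    print(n)
    line("rail",P[inb(.55,.75,.0,.4)&(z>.207)&(z<.22)&dark])
    line("handle",P[inb(.54,.64,-.36,-.19)&(z>.175)&(z<.195)&dark])
    line("panel",P[inb(.38,.535,-.42,-.1)&(z>.129)&(z<.14)])
    line("lip",P[inb(.38,.52,-.42,-.1)&(z>.122)&(z<.137)])
    t=P[inb(.45,.66,.05,.26)&(z>.216)&(z<.235)&~dark]; print("tips",len(t)); 
    if len(t)>3:
        k=cv2.kmeans(t[:,:2].astype(np.float32),2,None,(3,50,1e-5),5,0);print(k[2].round(4), t.round(3)[:12].tolist())
    q=P[inb(.45,.68,.05,.26)&(z>.200)&(z<.215)&~dark]
    if len(q)>10:
        a=np.radians(12);x=np.array([np.cos(a),np.sin(a)]);y=np.array([-x[1],x[0]])
        print("prongs n",len(q),"x range",np.percentile(q[:,:2]@x,[0,2,98,100]).round(4),"yhist",np.histogram(q[:,:2]@y,20))
    L=P[inb(.55,1.0,-.5,-.1)&(abs(z-.146)<.004)]
    a=np.radians(-5.5)
    for a in np.radians([-5,-5.7,-6.4]):
        x=np.array([np.cos(a),np.sin(a)]);y=np.array([-x[1],x[0]]);print("lid",a.round(3),np.percentile(L[:,:2]@x,[0,.2,1,99.9]).round(3),np.percentile(L[:,:2]@y,[.1,99.9]).round(3))
E
```

```text
scene
rail 82 mid [0.6637 0.2281] len 0.299 width 0.0136 n-mid -0.0051 ang -78.4 z [0.2074 0.2092 0.2116]
handle 222 mid [ 0.5938 -0.2739] len 0.1002 width 0.0134 n-mid 0.0016 ang 89.9 z [0.1798 0.1851 0.1882]
panel 509 mid [ 0.4944 -0.2429] len 0.2135 width 0.0239 n-mid 0.002 ang 84.0 z [0.1297 0.1326 0.1358]
lip 654 mid [ 0.4977 -0.2433] len 0.2135 width 0.0246 n-mid 0.0017 ang 83.7 z [0.1228 0.1314 0.1354]
tips 27
[[0.5476 0.2   ]
 [0.5575 0.1498]] [[0.546, 0.197, 0.228], [0.545, 0.202, 0.225], [0.548, 0.203, 0.226], [0.544, 0.199, 0.222], [0.547, 0.2, 0.224], [0.548, 0.203, 0.222], [0.545, 0.199, 0.219], [0.547, 0.2, 0.22], [0.549, 0.202, 0.22], [0.547, 0.198, 0.218], [0.548, 0.2, 0.217], [0.552, 0.2, 0.22]]
prongs n 656 x range [0.5762 0.5821 0.6948 0.6962] yhist (array([ 11,  15,  15,  20,  19,  17,  23,  24,  31,  88,  70,  28,  29,
        26,  27, 112,  39,  26,  16,  20]), array([-0.06001646, -0.05093893, -0.0418614 , -0.03278387, -0.02370634,
       -0.01462881, -0.00555129,  0.00352624,  0.01260377,  0.0216813 ,
        0.03075883,  0.03983636,  0.04891389,  0.05799142,  
[... 918 characters left out ...]
, 0.222], [0.542, 0.209, 0.228], [0.54, 0.208, 0.228], [0.541, 0.203, 0.225]]
prongs n 353 x range [0.5743 0.5829 0.6949 0.6982] yhist (array([ 3,  4,  2,  2,  9, 12, 24, 72, 19, 13, 10, 10, 13, 15, 24, 92, 18,
        4,  4,  3]), array([-0.01121681, -0.00476469,  0.00168742,  0.00813954,  0.01459165,
        0.02104377,  0.02749588,  0.033948  ,  0.04040011,  0.04685223,
        0.05330434,  0.05975646,  0.06620857,  0.07266069,  0.0791128 ,
        0.08556492,  0.09201703,  0.09846915,  0.10492126,  0.11137338,
        0.11782549]))
lid -0.087 [0.603 0.609 0.675 1.023] [-0.313 -0.086]
lid -0.099 [0.605 0.611 0.677 1.025] [-0.303 -0.077]
lid -0.112 [0.607 0.613 0.679 1.028] [-0.293 -0.066]
```

Results:
- **Handle bar:** centred about (0.592, -0.274, 0.183), lying along world y.
- **Hook seat:** about (0.598, 0.189, 0.209), yaw about 11.9°. The rail agrees to 2 mm.
- **Filter:** yaw about -6.3°.

Next I move to hover over the basket.

>>> {"method": "jog_arm", "body": {
  "plan": [
    [0, 0, -1.309, 501, -207, -78, 1],
    [0, 0, -1.309, 501, -207, -78, 1],
    [0, 0, -1.309, 501, -207, -78, 1],
    [0, 0, -1.309, 501, -207, -78, 1],
    [0, 0, -1.309, 501, -207, -78, 1],
    [0, 0, -1.309, 501, -207, -78, 1],
    [0, 0, -1.309, 501, -207, -78, 1],
    [0, 0, -1.309, 501, -207, -78, 1],
    [0, 0, -1.309, 501, -207, -78, 1],
    [0, 0, -1.309, 501, -207, -78, 1],
    [0, 0, -1.309, 501, -207, -78, 1],
    [0, 0, -1.309, 501, -207, -78, 1]
  ]
}}

```text
time: 1.3
ee_pos: [0.5969, -0.2661, 0.3002]
eef_rot: [0.703, 0.711, 0.002, -0.001]
ft_force: [-0.6, 0.3, -0.4]
width: 0.0871
grip_force: 0.0
```

>>> {"method": "jog_arm", "body": {
  "plan": [
    [0, 0, 0, 0, 0, 0, 1],
    [0, 0, 0, 0, 0, 0, 1]
  ]
}}

```text
time: 1.5
ee_pos: [0.5916, -0.2747, 0.3001]
eef_rot: [0.707, 0.707, -0.001, -0.0]
ft_force: [0.1, 0.6, -0.6]
width: 0.0867
grip_force: 0.0
```

```bash
python3 - <<'E'
from h import *
s=status.read_state();c=camera("wrist");T=wristT(s,c);P=world(c,T);z=P[...,2]
print(s["time"],s["ee_pos"],R.from_quat(s["eef_rot"]).as_matrix().round(3).tolist(),s["joint_positions"].round(2),T.round(3).tolist())
save("w1.png",c["image"]);np.savez("w1.npz",T=T,**c)
m=(abs(z-.186)<.01)&(P[...,1]>-.35)&(P[...,1]<-.2)&(abs(P[...,0]-.59)<.05)
p=P[m]
if len(p)>20:
    r=cv2.minAreaRect((p[:,:2]*1000).astype(np.float32));print(len(p),r,np.percentile(p[:,2],[5,50,95]))
    v=cv2.fitLine(p[:,:2].astype(np.float32),cv2.DIST_HUBER,0,.01,.01).ravel();print(v)
E
```

```text
1.5 [ 0.59156491 -0.27474809  0.30008942] [[0.001, 1.0, -0.001], [1.0, -0.001, -0.001], [-0.001, -0.001, -1.0]] [ 0.71  0.41 -0.49  1.23  0.19  1.55  0.24] [[1.0, 0.0, -0.001, 0.592], [-0.0, -0.97, -0.243, -0.208], [-0.001, 0.243, -0.97, 0.463], [0.0, 0.0, 0.0, 1.0]]
1480 ((590.607421875, -272.04925537109375), (100.50125885009766, 11.272610664367676), 89.24750518798828) [0.18648263 0.18781464 0.18904689]
[ 0.00983015  0.99995166  0.5908884  -0.26952145]
```

View pics/w1.png

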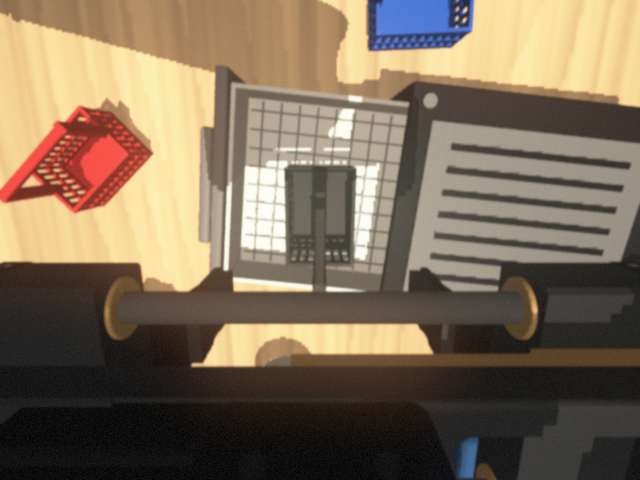

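The wrist view shows the black basket at (320,215), with the bar running vertically in the image. The bar's length, 100.5 mm, matches the description. I'll descend and grip.

>>> {"method": "jog_arm", "body": {
  "plan": [
    [0, 0, 0, 3, -1, 40, 1],
    [0, 0, 0, 3, -1, 80, 1],
    [0, 0, 0, 3, -1, 110, 1],
    [0, 0, 0, 3, -1, 136, 1],
    [0, 0, 0, 3, -1, 136, 1],
    [0, 0, 0, 3, -1, 136, -1],
    [0, 0, 0, 3, -1, 136, -1],
    [0, 0, 0, 3, -1, 136, -1],
    [0, 0, 0, 3, -1, 136, -1],
    [0, 0, 0, 3, -1, 136, -1],
    [0, 0, 0, 3, -1, 136, -1],
    [0, 0, 0, 3, -1, 136, -1]
  ],
  "squeeze": 25
}}

```text
time: 2.75
ee_pos: [0.5914, -0.2705, 0.1646]
eef_rot: [0.707, 0.707, -0.0, 0.0]
ft_force: [-0.2, 0.6, -0.1]
width: 0.0391
grip_force: 0.0
```

>>> {"method": "jog_arm", "body": {
  "plan": [
    [0, 0, 0, 0, 0, 0, -1],
    [0, 0, 0, 0, 0, 0, -1],
    [0, 0, 0, 0, 0, 0, -1],
    [0, 0, 0, 0, 0, 0, -1]
  ]
}}

```text
time: 3.15
ee_pos: [0.5913, -0.2706, 0.1645]
eef_rot: [0.707, 0.707, -0.0, -0.0]
ft_force: [0.1, 0.3, -2.6]
width: 0.0097
grip_force: 25.0
```

>>> {"method": "jog_arm", "body": {
  "plan": [
    [0, 0, 0, 0, 0, -15, -1],
    [0, 0, 0, 0, 0, -45, -1],
    [0, 0, 0, 0, 0, -80, -1],
    [0, 0, 0, 0, 0, -110, -1],
    [0, 0, 0, 10, -2, -116, -1],
    [0, 0, 0, 30, -7, -116, -1],
    [0, 0, -0.03, 60, -14, -116, -1],
    [0, 0, -0.05, 95, -23, -116, -1],
    [0, 0, -0.07, 130, -32, -116, -1],
    [0, 0, -0.09, 165, -41, -116, -1],
    [0, 0, -0.11, 200, -50, -116, -1],
    [0, 0, -0.13, 235, -58, -116, -1]
  ]
}}

```text
time: 4.35
ee_pos: [0.532, -0.0337, 0.2803]
eef_rot: [0.659, 0.752, -0.0, -0.0]
ft_force: [0.9, 0.6, -1.2]
width: 0.0101
grip_force: 25.0
```

```bash
python3 - <<'E'
from h import *
s=status.read_state();print(s["time"],s["ee_pos"],s["width"],s["ft_force"],s["joint_positions"].round(2));M=R.from_quat(s["eef_rot"]).as_matrix()
d=np.array([.4855,.165,.28])-s["ee_pos"];print((M.T@d*1000).round(1),"yaw of tool y",np.degrees(np.arctan2(M[1,1],M[0,1])))
E
```

```text
4.35 [ 0.53198671 -0.03367364  0.28031729] 0.01011810076159757 [ 0.93254513  0.64528397 -1.1566356 ] [ 0.57  0.16 -0.65  1.58  0.1   1.43  0.04]
[203.1 -19.9   0.3] yaw of tool y 7.576856837506551
```

>>> {"method": "jog_arm", "body": {
  "plan": [
    [0, 0, -0.02, 30, -3, 0, -1],
    [0, 0, -0.03, 65, -6, 0, -1],
    [0, 0, -0.05, 100, -10, 0, -1],
    [0, 0, -0.06, 135, -13, 10, -1],
    [0, 0, -0.076, 165, -16, 30, -1],
    [0, 0, -0.076, 190, -19, 45, -1],
    [0, 0, -0.076, 203, -20, 52, -1],
    [0, 0, -0.076, 203, -20, 52, -1],
    [0, 0, -0.076, 203, -20, 52, -1],
    [0, 0, -0.076, 203, -20, 52, -1]
  ]
}}

```text
time: 5.35
ee_pos: [0.4874, 0.162, 0.229]
eef_rot: [0.631, 0.776, 0.0, 0.0]
ft_force: [0.6, -0.3, -2.4]
width: 0.0094
grip_force: 25.0
```

```bash
cat > m.py <<'E'
from h import *
import sys
s=status.read_state();M=R.from_quat(s["eef_rot"]).as_matrix()
print(s["time"],s["ee_pos"].round(4),"yaw",np.degrees(np.arctan2(M[1,1],M[0,1])).round(2),s["ft_force"].round(1),s["width"])
tag=sys.argv[1]
X=np.array([np.cos(.2077),np.sin(.2077)]);Y=np.array([-X[1],X[0]]);seat=np.array([.598,.189])
for n in("scene","side","wrist"):
    c=camera(n);T=wristT(s,c) if n=="wrist" else c["world_from_camera"];P=world(c,T);z=P[...,2];im=c["image"].astype(int)
    save(f"{n}_{tag}.png",c["image"])
    dark=im.max(-1)<90
    h=np.stack([(P[...,:2]-seat)@X,(P[...,:2]-seat)@Y],-1)
    for t,m in(("tips",(z>.217)&(z<.233)&(abs(h[...,0]+.048)<.022)&(abs(abs(h[...,1])-.026)<.018)&~dark),("prong",(z>.2)&(z<.214)&(abs(h[...,0])<.03)&(abs(abs(h[...,1])-.026)<.012)&~dark)):
        for sg in(-1,1):
            k=m&(h[...,1]*sg>0)
            if k.sum()>4:print(n,t,sg,k.sum(),np.median(h[k],0).round(4),np.percentile(h[k],[3,97],0).round(4).tolist(),"z",np.percentile(z[k],[5,95]).round(4))
E
python3 m.py a
python3 - <<'E'
import cv2
a=cv2.imread("pics/scene_a.png")[120:300,300:500];b=cv2.imread("pics/wrist_a.png")
cv2.imwrite("pics/comb_a.png",cv2.hconcat([cv2.resize(a,(400,360)),cv2.resize(b[:480,80:],(400,360))]))
E
```

```text
5.35 [0.4874 0.162  0.229 ] yaw 11.77 [ 0.6 -0.3 -2.4] 0.009379394111894677
scene tips -1 12 [-0.0475 -0.0292] [[-0.0521, -0.0323], [-0.0442, -0.0262]] z [0.2182 0.224 ]
scene tips 1 10 [-0.048   0.0213] [[-0.0505, 0.019], [-0.0435, 0.0253]] z [0.2176 0.2262]
scene prong -1 69 [ 0.0019 -0.0302] [[-0.0268, -0.0339], [0.0273, -0.0241]] z [0.2017 0.2089]
scene prong 1 69 [0.0009 0.0217] [[-0.0282, 0.0176], [0.0282, 0.0259]] z [0.2015 0.2095]
side tips -1 8 [-0.0515 -0.0237] [[-0.0538, -0.0277], [-0.0479, -0.0205]] z [0.2226 0.2274]
side tips 1 7 [-0.0504  0.0278] [[-0.0544, 0.0239], [-0.0468, 0.0295]] z [0.2229 0.2249]
side prong -1 58 [-0.0017 -0.0245] [[-0.0274, -0.0294], [0.0267, -0.0167]] z [0.2032 0.2102]
side prong 1 70 [0.0026 0.0281] [[-0.027, 0.0229], [0.0284, 0.0333]] z [0.202  0.2106]
wrist tips 1 262 [-0.0504  0.0272] [[-0.0535, 0.0232], [-0.045, 0.03]] z [0.2189 0.2285]
wrist prong 1 1573 [0.0001 0.0268] [[-0.0283, 0.0228], [0.0284, 0.0298]] z [0.2074 0.2108]
```

View pics/comb_a.png

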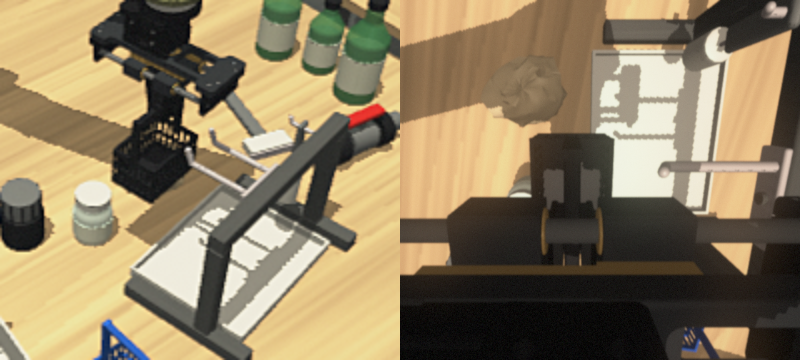

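The basket is held level in front of the hook, with the bar above the tips and the rim below the prongs. Both prongs line up to within about 5 mm, which I'll correct while moving in.

>>> {"method": "jog_arm", "body": {
  "plan": [
    [0, 0, 0, 5, 5, 0, -1],
    [0, 0, 0, 5, 20, 0, -1],
    [0, 0, 0, 5, 40, 0, -1],
    [0, 0, 0, 5, 60, 0, -1],
    [0, 0, 0, 5, 80, 0, -1],
    [0, 0, 0, 5, 98, 0, -1],
    [0, 0, 0, 5, 109, 0, -1],
    [0, 0, 0, 5, 109, 0, -1],
    [0, 0, 0, 5, 109, 0, -1]
  ]
}}

```text
time: 6.4
ee_pos: [0.5922, 0.1906, 0.2282]
eef_rot: [0.63, 0.776, -0.0, -0.0]
ft_force: [-0.4, 0.0, -1.5]
width: 0.0096
grip_force: 25.0
```

>>> {"method": "jog_arm", "body": {
  "plan": [
    [0, 0, 0, 0, 0, 10, -1],
    [0, 0, 0, 0, 0, 20, -1],
    [0, 0, 0, 0, 0, 27, -1],
    [0, 0, 0, 0, 0, 30, -1],
    [0, 0, 0, 0, 0, 32, -1],
    [0, 0, 0, 0, 0, 34, -1],
    [0, 0, 0, 0, 0, 34, -1],
    [0, 0, 0, 0, 0, 34, -1]
  ]
}}

```text
time: 7.2
ee_pos: [0.5926, 0.1904, 0.1948]
eef_rot: [0.63, 0.776, 0.0, 0.0]
ft_force: [0.4, -0.1, -1.5]
width: 0.0099
grip_force: 25.0
```

```bash
python3 m.py b
python3 - <<'E'
import cv2
a=cv2.imread("pics/scene_b.png")[120:300,300:500];b=cv2.imread("pics/side_b.png")[190:370,140:340]
cv2.imwrite("pics/comb_b.png",cv2.hconcat([cv2.resize(a,(400,360)),cv2.resize(b,(400,360))]))
E
```

```text
7.2 [0.5926 0.1904 0.1948] yaw 11.86 [ 0.4 -0.1 -1.5] 0.009945561821415908
scene tips -1 13 [-0.0475 -0.0308] [[-0.0517, -0.0334], [-0.0435, -0.0268]] z [0.2181 0.2256]
scene prong -1 48 [ 0.0047 -0.0295] [[-0.0278, -0.0334], [0.0272, -0.0253]] z [0.2032 0.2092]
scene prong 1 26 [0.02  0.022] [[0.0077, 0.0186], [0.0292, 0.0251]] z [0.2018 0.2095]
side tips -1 9 [-0.0496 -0.0239] [[-0.0536, -0.0269], [-0.046, -0.0195]] z [0.2188 0.227 ]
side prong -1 18 [-0.0202 -0.025 ] [[-0.029, -0.0319], [-0.0112, -0.0212]] z [0.203  0.2097]
side prong 1 43 [0.0127 0.0279] [[-0.0279, 0.0184], [0.028, 0.0321]] z [0.2019 0.2114]
wrist tips 1 355 [-0.0466  0.0285] [[-0.052, 0.0255], [-0.0429, 0.0302]] z [0.2177 0.2274]
wrist prong -1 10 [ 0.0009 -0.0232] [[-0.0102, -0.0248], [0.001, -0.0219]] z [0.2066 0.2097]
wrist prong 1 1908 [0.0054 0.0271] [[-0.0286, 0.0228], [0.0285, 0.03]] z [0.207  0.2107]
```

View pics/comb_b.png

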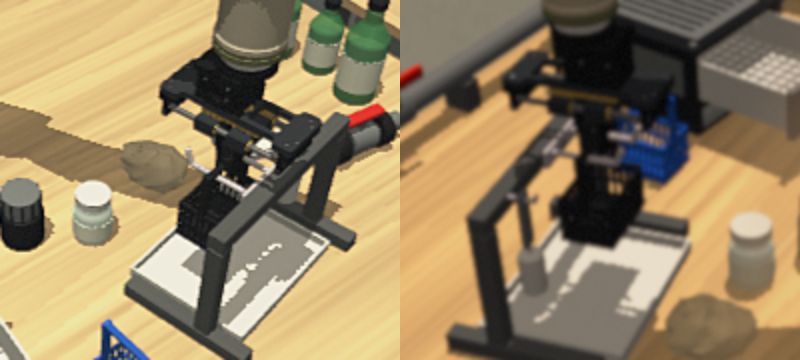

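Both prongs pass under the bar. I'll lower until the weight comes off the arm.

>>> {"method": "jog_arm", "body": {
  "plan": [
    [0, 0, 0, 0, 0, 0.7, -1],
    [0, 0, 0, 0, 0, 1.4, -1],
    [0, 0, 0, 0, 0, 2, -1],
    [0, 0, 0, 0, 0, 2, -1]
  ]
}}

```text
time: 7.75
ee_pos: [0.5927, 0.1905, 0.1941]
eef_rot: [0.63, 0.776, 0.0, 0.001]
ft_force: [-4.7, -2.5, 9.6]
width: 0.0094
grip_force: 25.0
```

Contact is made with the bar on the prongs. I'll relieve the load, open part way (plate clearance) and rise.

>>> {"method": "jog_arm", "body": {
  "plan": [
    [0, 0, 0, 0, 0, -1, -1],
    [0, 0, 0, 0, 0, -1, -1],
    [0, 0, 0, 0, 0, -1, -0.36],
    [0, 0, 0, 0, 0, -1, -0.36],
    [0, 0, 0, 0, 0, -1, -0.36],
    [0, 0, 0, 0, 0, -1, -0.36],
    [0, 0, 0, 0, 0, -1, -0.36],
    [0, 0, 0, 0, 0, -1, -0.36]
  ]
}}

```text
time: 8.55
ee_pos: [0.5925, 0.1904, 0.1935]
eef_rot: [0.63, 0.776, -0.0, 0.0]
ft_force: [0.4, 1.0, -0.3]
width: 0.0278
grip_force: 0.0
```

>>> {"method": "jog_arm", "body": {
  "plan": [
    [0, 0, 0, 0, 0, -5, -0.36],
    [0, 0, 0, 0, 0, -15, -0.36],
    [0, 0, 0, 0, 0, -30, -0.36],
    [0, 0, 0, 0, 0, -50, -0.36],
    [0, 0, 0, 0, 0, -80, -0.36],
    [0, 0, 0, 0, 0, -110, -0.36],
    [0, 0, 0, 0, 0, -110, -1],
    [0, 0, 0, 0, 0, -110, -1]
  ]
}}

```text
time: 9.35
ee_pos: [0.5927, 0.1907, 0.3051]
eef_rot: [0.63, 0.776, 0.001, 0.001]
ft_force: [0.3, -0.3, -0.4]
width: 0.0188
grip_force: 0.0
```

```bash
cat >> m.py <<'E'
    m=(z>.206)&(z<.228)&(abs(h[...,0]+.005)<.03)&(abs(h[...,1])<.06)&dark
    if m.sum()>10:
        r=cv2.minAreaRect((h[m]*1000).astype(np.float32));print(n,"BAR",m.sum(),r,np.percentile(z[m],[5,50,95]).round(4))
E
python3 m.py c
python3 - <<'E'
import cv2
a=cv2.imread("pics/scene_c.png")[120:300,300:500];b=cv2.imread("pics/side_c.png")[190:370,140:340]
cv2.imwrite("pics/comb_c.png",cv2.hconcat([cv2.resize(a,(400,360)),cv2.resize(b,(400,360))]))
E
```

```text
9.35 [0.5927 0.1907 0.3051] yaw 11.87 [ 0.3 -0.3 -0.4] 0.018788027093651335
scene tips -1 12 [-0.0475 -0.0298] [[-0.052, -0.0325], [-0.044, -0.0259]] z [0.2181 0.2261]
scene tips 1 7 [-0.0472  0.0203] [[-0.0506, 0.017], [-0.0443, 0.0225]] z [0.2183 0.2283]
scene prong -1 49 [ 0.0049 -0.0303] [[-0.0296, -0.0336], [0.0289, -0.0257]] z [0.2037 0.2107]
scene prong 1 50 [0.0069 0.0213] [[-0.0282, 0.0176], [0.0283, 0.0262]] z [0.2033 0.2102]
scene BAR 133 ((6.281435012817383, -2.587482452392578), (99.4336929321289, 29.852069854736328), 88.86429595947266) [0.2083 0.2149 0.2176]
side tips -1 9 [-0.0504 -0.0234] [[-0.0542, -0.0295], [-0.0479, -0.0208]] z [0.2201 0.2264]
side tips 1 6 [-0.0509  0.0277] [[-0.0539, 0.0226], [-0.0487, 0.029]] z [0.2223 0.226 ]
side prong -1 42 [ 0.0092 -0.0235] [[-0.0267, -0.0306], [0.0292, -0.02]] z [0.204  0.2105]
side prong 1 43 [0.0121 0.0271] [[-0.0273, 0.0227], [0.0278, 0.0335]] z [0.2025 0.2112]
side BAR 142 ((-7.473274230957031, 1.5176925659179688), (16.171316146850586, 105.46937561035156), 1.5207033157348633) [0.2079 0.2149 0.2184]
wrist tips 1 189 [-0.0461  0.0274] [[-0.0517, 0.0237], [-0.0414, 0.0304]] z [0.2179 0.23  ]
wrist prong -1 171 [ 0.0033 -0.024 ] [[-0.0296, -0.0288], [0.026, -0.0215]] z [0.2089 0.2127]
wrist prong 1 718 [0.0045 0.0273] [[-0.0285, 0.0233], [0.0284, 0.0305]] z [0.208  0.2126]
wrist BAR 1133 ((-13.564045906066895, 8.975406646728516), (85.47449493408203, 30.153642654418945), 89.11717224121094) [0.2184 0.2197 0.2208]
```

View pics/comb_c.png

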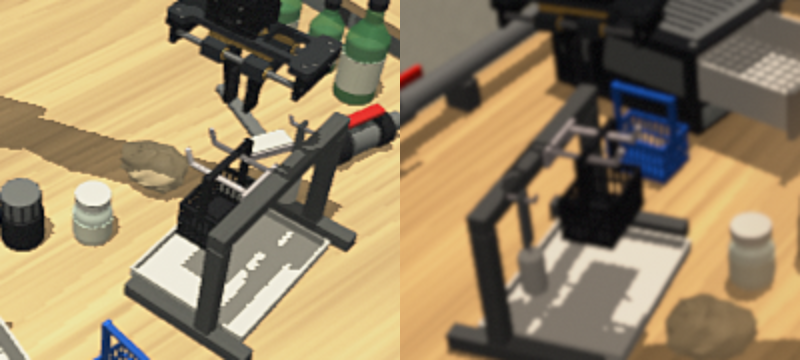

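The basket hangs centred on both prongs. The bar top is at 0.217 and it lies square, about 7 mm toward the tips from the seat. Next I'll locate the drawer lip from the earlier wrist view.

```bash
python3 - <<'E'
from h import *
for n in("w1","scene0","side0"):
    c=dict(np.load(n+".npz"));P=world(c,c.get("T"));z=P[...,2]
    m=(z>.124)&(z<.142)&(P[...,0]<.56)&(P[...,0]>.42)&(P[...,1]>-.40)&(P[...,1]<-.1);p=P[m][:,:2]
    q=p[p[:,0]<.535]
    for a in np.radians([-6.3]):
        X=np.array([np.cos(a),np.sin(a)]);Y=np.array([-X[1],X[0]]);x,y=q@X,q@Y
        ym=np.percentile(y,[.5,99.5]);mid=ym.mean()
        b=[(t,np.percentile(x[abs(y-mid-t/1000)<8e-3],[2,98]).round(4).tolist()) for t in(-90,-70,-40,0,40,70,90) if (abs(y-mid-t/1000)<8e-3).sum()>5]
        print(n,a,len(q),"y",ym.round(4),mid.round(4),b)
        L=P[(abs(z-.146)<.004)&(P[...,0]>.64)&(P[...,0]<.8)&(P[...,1]<-.12)&(P[...,1]>-.45)][:,:2]
        if len(L)>50: print("   lid x",np.percentile(L@X,[.5,2]).round(4))
s=status.read_state();M=R.from_quat(s["eef_rot"]).as_matrix();print(M.round(3).tolist())
E
```

```text
w1 -0.10995574287564276 4606 y [-0.2665 -0.0799] -0.1732 [(-90, [0.5123, 0.5252]), (-70, [0.503, 0.5244]), (-40, [0.5015, 0.5242]), (0, [0.5013, 0.524]), (40, [0.5011, 0.5238]), (70, [0.5119, 0.5241]), (90, [0.5121, 0.5236])]
   lid x [0.6833 0.684 ]
scene0 -0.10995574287564276 672 y [-0.293  -0.0832] -0.1881 [(-90, [0.5134, 0.5285]), (-70, [0.5123, 0.5298]), (-40, [0.5028, 0.5256]), (0, [0.5025, 0.5261]), (40, [0.5027, 0.5261]), (70, [0.5124, 0.53]), (90, [0.5125, 0.5276])]
   lid x [0.6856 0.688 ]
side0 -0.10995574287564276 316 y [-0.2868 -0.075 ] -0.1809 [(-90, [0.5082, 0.5221]), (-70, [0.5076, 0.5202]), (-40, [0.4974, 0.5216]), (0, [0.4977, 0.5205]), (40, [0.4979, 0.521]), (70, [0.5069, 0.5241]), (90, [0.5085, 0.5337])]
   lid x [0.6795 0.6827]
[[-0.205, 0.979, -0.001], [0.979, 0.205, -0.001], [-0.0, -0.001, -1.0]]
```

```bash
python3 - <<'E'
from h import *
X=np.array([.994,-.1097]);Y=np.array([.1097,.994])
for n in("w1","scene0"):
    c=dict(np.load(n+".npz"));P=world(c,c.get("T"));z=P[...,2];im=c["image"].astype(int)
    m=(im[...,0]>100)&(im[...,1]<60)&(im[...,2]<60)&(P[...,0]<.5)&(P[...,1]<0.05)
    for lo,hi in((.01,.07),(.08,.14)):
        p=P[m&(z>lo)&(z<hi)]
        if len(p)>5: print(n,lo,"xf",np.percentile(p[:,:2]@X,[1,99]).round(3),"yf",np.percentile(p[:,:2]@Y,[1,99]).round(3),"z",p[:,2].max().round(3))
s=status.read_state();M=R.from_quat(s["eef_rot"]).as_matrix()
for xf,zz in((.455,.305),(.455,.112)): 
    w=np.r_[xf*X-.184*Y,zz];print(w.round(4),(M.T@(w-s["ee_pos"])*1000).round(1))
E
```

```text
w1 0.01 xf [0.283 0.386] yf [-0.234 -0.126] z 0.07
w1 0.08 xf [0.306 0.374] yf [-0.221 -0.141] z 0.126
scene0 0.01 xf [0.284 0.395] yf [-0.24  -0.129] z 0.07
scene0 0.08 xf [0.306 0.377] yf [-0.222 -0.144] z 0.127
[ 0.4321 -0.2328  0.305 ] [-381.  -243.6   -1.7]
[ 0.4321 -0.2328  0.112 ] [-380.9 -243.4  191.3]
```

>>> {"method": "jog_arm", "body": {
  "plan": [
    [0, 0, 0.05, -20, -13, 0, -1],
    [0, 0, 0.1, -55, -35, 0, -1],
    [0, 0, 0.15, -95, -61, 0, -1],
    [0, 0, 0.2, -135, -86, 0, -1],
    [0, 0, 0.25, -175, -112, 0, -1],
    [0, 0, 0.317, -215, -137, 0, -1],
    [0, 0, 0.317, -255, -163, 0, -1],
    [0, 0, 0.317, -295, -189, 0, -1],
    [0, 0, 0.317, -335, -214, 0, -1],
    [0, 0, 0.317, -365, -234, 0, -1],
    [0, 0, 0.317, -381, -244, 0, -1],
    [0, 0, 0.317, -381, -244, 0, -1]
  ]
}}

```text
time: 10.7
ee_pos: [0.4301, -0.2356, 0.3027]
eef_rot: [0.747, 0.665, -0.001, -0.001]
ft_force: [0.6, 1.1, -0.5]
width: 0.0003
grip_force: 0.0
```

>>> {"method": "jog_arm", "body": {
  "plan": [
    [0, 0, 0, 0, 0, 30, -1],
    [0, 0, 0, 0, 0, 70, -1],
    [0, 0, 0, 0, 0, 110, -1],
    [0, 0, 0, 0, 0, 150, -1],
    [0, 0, 0, 0, 0, 180, -1],
    [0, 0, 0, 0, 0, 193, -1],
    [0, 0, 0, 0, 0, 193, -1],
    [0, 0, 0, 0, 0, 193, -1]
  ]
}}

```text
time: 11.5
ee_pos: [0.4328, -0.2326, 0.1118]
eef_rot: [0.745, 0.667, 0.0, 0.001]
ft_force: [-0.6, 0.4, 0.4]
width: 0.0005
grip_force: 0.0
```

```bash
python3 - <<'E'
from h import *
X=np.array([.994,-.1097]);Y=np.array([.1097,.994])
s=status.read_state();p=s["ee_pos"];M=R.from_quat(s["eef_rot"]).as_matrix()
print(s["time"],p,"xf",p[:2]@X,"yf",p[:2]@Y,"yaw",np.degrees(np.arctan2(M[1,1],M[0,1])),s["ft_force"],s["width"],s["joint_positions"].round(2))
E
```

```text
11.5 [ 0.43283388 -0.23256     0.11175028] xf 0.45574870532964457 yf -0.183682765087975 yaw -6.276295801935596 [-0.57740082  0.3618714   0.3876724 ] 0.0005378576654066829 [ 0.83  0.17 -0.46  1.92  0.08  1.07  0.22]
```

>>> {"method": "jog_arm", "body": {
  "plan": [
    [0, 0, 0, 0, 12, 0, -1],
    [0, 0, 0, 0, 22, 0, -1],
    [0, 0, 0, 0, 30, 0, -1],
    [0, 0, 0, 0, 38, 0, -1],
    [0, 0, 0, 0, 48, 0, -1],
    [0, 0, 0, 0, 60, 0, -1],
    [0, 0, 0, 0, 75, 0, -1],
    [0, 0, 0, 0, 90, 0, -1],
    [0, 0, 0, 0, 105, 0, -1],
    [0, 0, 0, 0, 120, 0, -1],
    [0, 0, 0, 0, 135, 0, -1],
    [0, 0, 0, 0, 145, 0, -1]
  ]
}}

```text
time: 12.7
ee_pos: [0.5775, -0.2484, 0.1103]
eef_rot: [0.745, 0.667, 0.0, -0.0]
ft_force: [-2.3, 0.5, 1.9]
width: 0.0007
grip_force: 1.0
```

>>> {"method": "jog_arm", "body": {
  "plan": [
    [0, 0, 0, 0, 6, 0, -1],
    [0, 0, 0, 0, 11, 0, -1],
    [0, 0, 0, 0, 16, 0, -1],
    [0, 0, 0, 0, 20, 0, -1],
    [0, 0, 0, 0, 24, 0, -1]
  ]
}}

```text
time: 13.2
ee_pos: [0.6, -0.2513, 0.1106]
eef_rot: [0.745, 0.667, -0.0, 0.0]
ft_force: [-2.2, 0.4, -0.6]
width: 0.0004
grip_force: 0.5
```

>>> {"method": "jog_arm", "body": {
  "plan": [
    [0, 0, 0, 0, 3, 0, -1],
    [0, 0, 0, 0, 6, 0, -1],
    [0, 0, 0, 0, 9, 0, -1],
    [0, 0, 0, 0, 12, 0, -1],
    [0, 0, 0, 0, 15, 0, -1]
  ]
}}

```text
time: 13.7
ee_pos: [0.6146, -0.2529, 0.1106]
eef_rot: [0.745, 0.667, -0.0, -0.0]
ft_force: [-3.6, 0.8, 1.6]
width: 0.0003
grip_force: 2.0
```

>>> {"method": "jog_arm", "body": {
  "plan": [
    [0, 0, 0, 0, 2, 0, -1],
    [0, 0, 0, 0, 4, 0, -1],
    [0, 0, 0, 0, 6, 0, -1]
  ]
}}

```text
time: 14.0
ee_pos: [0.6214, -0.2536, 0.1107]
eef_rot: [0.745, 0.667, 0.0, 0.0]
ft_force: [0.1, -0.2, -0.0]
width: 0.0005
grip_force: 0.0
```

>>> {"method": "jog_arm", "body": {
  "plan": [
    [0, 0, 0, 0, 2, 0, -1],
    [0, 0, 0, 0, 4, 0, -1],
    [0, 0, 0, 0, 4, 0, -1]
  ]
}}

```text
time: 14.3
ee_pos: [0.6251, -0.2539, 0.1106]
eef_rot: [0.745, 0.667, 0.0, 0.0]
ft_force: [0.7, 0.0, 0.0]
width: 0.0003
grip_force: 0.0
```

The force dropped to zero, so the catch appears to have pulled the drawer ahead of the fingers. I'll advance gently to feel the stop.

>>> {"method": "jog_arm", "body": {
  "plan": [
    [0, 0, 0, 0, 1, 0, -1],
    [0, 0, 0, 0, 2, 0, -1],
    [0, 0, 0, 0, 2, 0, -1]
  ]
}}

```text
time: 14.6
ee_pos: [0.6256, -0.2541, 0.1104]
eef_rot: [0.745, 0.667, -0.001, -0.001]
ft_force: [-7.3, 1.1, 3.2]
width: 0.0006
grip_force: 4.1
```

```bash
python3 - <<'E'
from h import *
X=np.array([.994,-.1097]);Y=np.array([.1097,.994])
s=status.read_state();print(s["time"],s["ee_pos"],s["ee_pos"][:2]@X)
for n in("scene","side"):
    c=camera(n);P=world(c);z=P[...,2];h=np.stack([P[...,:2]@X,P[...,:2]@Y],-1)
    m=(z>.124)&(z<.139)&(h[...,0]>.6)&(h[...,0]<.69)&(abs(h[...,1]+.184)<.105);a=h[m]
    print(n,m.sum(),[(t,np.percentile(a[abs(a[:,1]+.184-t/1000)<.01,0],[3,97]).round(4)) for t in(-90,-70,-45,45,70,90) if (abs(a[:,1]+.184-t/1000)<.01).sum()>3])
    save(n+"_d.png",c["image"])
E
```

```text
14.6 [ 0.62557588 -0.25409342  0.11041834] 0.6496964745013984
scene 178 [(-90, array([0.6723, 0.679 ])), (-70, array([0.6735, 0.6781])), (-45, array([0.6603, 0.6777])), (70, array([0.6713, 0.6781])), (90, array([0.6718, 0.678 ]))]
side 231 [(-90, array([0.6666, 0.6734])), (-45, array([0.6583, 0.6618])), (45, array([0.6565, 0.6861])), (70, array([0.6673, 0.684 ])), (90, array([0.6658, 0.6859]))]
```

The drawer is against its stop: the force rises with no travel, and the lip face is at the expected 0.6595. I'll back off, rise and verify.

>>> {"method": "jog_arm", "body": {
  "plan": [
    [0, 0, 0, 0, -5, 0, -1],
    [0, 0, 0, 0, -20, 0, -1],
    [0, 0, 0, 0, -45, 0, -1],
    [0, 0, 0, 0, -60, -30, -1],
    [0, 0, 0, 0, -60, -80, -1],
    [0, 0, 0, 0, -60, -130, -1],
    [0, 0, 0, 0, -60, -170, -1],
    [0, 0, 0, 0, -60, -190, -1],
    [0, 0, 0, 0, -60, -190, -1],
    [0, 0, 0, 0, -60, -190, -1]
  ]
}}

```text
time: 15.7
ee_pos: [0.5671, -0.2476, 0.3003]
eef_rot: [0.745, 0.667, 0.0, 0.0]
ft_force: [-0.4, -0.4, -0.8]
width: 0.0007
grip_force: 0.0
```

```bash
python3 - <<'E'
from h import *
X=np.array([.994,-.1097]);Y=np.array([.1097,.994])
s=status.read_state();print(s["time"],s["ee_pos"],s["ft_force"])
for n in("scene","side"):
    c=camera(n);P=world(c);z=P[...,2];h=np.stack([P[...,:2]@X,P[...,:2]@Y],-1)
    m=(z>.124)&(z<.139)&(h[...,0]>.6)&(h[...,0]<.69)&(abs(h[...,1]+.184)<.105);a=h[m]
    print(n,m.sum(),[(t,np.percentile(a[abs(a[:,1]+.184-t/1000)<.01,0],[3,97]).round(4)) for t in(-90,-45,0,45,90) if (abs(a[:,1]+.184-t/1000)<.01).sum()>3])
    save(n+"_e.png",c["image"])
a=cv2.imread("pics/scene_e.png")[130:430,180:500];b=cv2.imread("pics/side_e.png")[130:430,140:460]
cv2.imwrite("pics/comb_e.png",cv2.hconcat([cv2.resize(a,(400,375)),cv2.resize(b,(400,375))]))
E
python3 m.py e | grep BAR
```

```text
15.7 [ 0.56713825 -0.24755253  0.30025951] [-0.35812785 -0.42163184 -0.78376003]
scene 376 [(-90, array([0.6747, 0.6779])), (-45, array([0.6611, 0.6773])), (0, array([0.6607, 0.6773])), (45, array([0.6614, 0.677 ])), (90, array([0.6714, 0.6771]))]
side 330 [(-90, array([0.6686, 0.6876])), (-45, array([0.6561, 0.684 ])), (0, array([0.6564, 0.6841])), (45, array([0.6568, 0.6816])), (90, array([0.6689, 0.6852]))]
scene BAR 130 ((-2.7847442626953125, -2.0050315856933594), (10.175667762756348, 102.02620697021484), 0.6442981362342834) [0.208  0.215  0.2179]
side BAR 135 ((-6.443207263946533, 2.6207923889160156), (12.636394500732422, 101.63158416748047), 0.35441216826438904) [0.209  0.2151 0.2189]
```

View pics/comb_e.png

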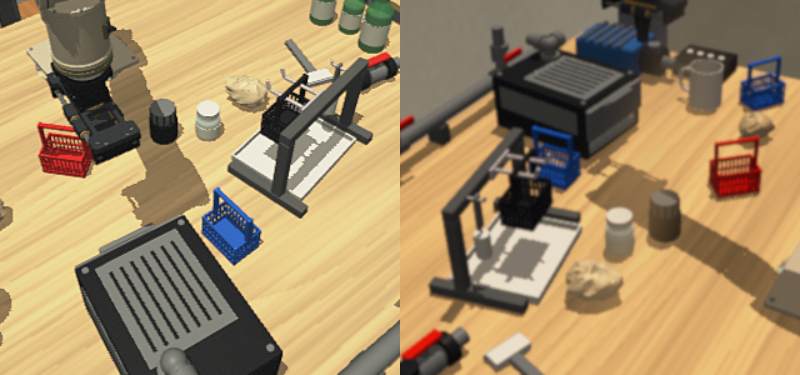

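The drawer stayed home after I backed off. The basket hangs level on both prongs, everything else is in place, and the arm is clear.

```bash
python3 -c "
from bench import order
print(order.close_job())"
```

```text
the job is handed in; nothing more can be done
None
```

The basket hangs level on both prongs of the double hook, the filter drawer is home at its catch, nothing else on the bench appeared moved in the last images, and the job was handed in at about 16 s; no verdict came back.

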